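# Set and clamp the cell carriage in front of the lamp

## Task

On the measuring rail, slide the carriage until its cell block stands centred in front of the lamp housing's snout (the other, finned housing is only the power supply), and only then turn the bar-shaped clamp knob clockwise, as seen from above, until it is fully tight, so that the carriage is locked there. The knob needs more than a third of a turn, so expect to let go of it and take it again; leave the bottle, the tray and the beaker undisturbed.

Things in the scene. Friction and masses are not known exactly. Their poses are not given: they have to be found in the camera images.
- rail: Fixed aluminium slide rail, 460 mm long and 60 mm wide, on a dark steel base 110 x 480 x 12 mm; the rail's top is 42 mm above the work surface. Origin: centre of the underside, on the work surface. Its y axis runs along the rail, the way the carriage slides; z is up; its x axis points from the robot's side towards the two housings. It stands level, at any yaw within about 0.3 rad.
- carriage (a joint): Position of the grey carriage along the rail, in m, growing along the rail's +y; range -0.13 to 0.13; at 0 the carriage is centred on the rail. The carriage is a saddle 100 mm across the rail, 190 mm along it, its top 66 mm above the work surface. It slides stiffly (about 4 N plus drag) and stays where it is left while the clamp is loose. With the clamp tight it cannot be slid.
- block_top (a point): Centre of the top face of the black cell block on the carriage, 50 mm (rail's x) x 44 mm (rail's y) x 60 mm high; 126 mm above the work surface, on the rail's centre line, 50 mm to +y of the carriage's centre. Axes parallel to the rail's. A white line along x marks its middle. Rigid with the carriage; a good hold for sliding it.
- knob_grip (a point): On the clamp knob's vertical axis, 100 mm above the work surface, 105 mm to -y (rail) of the block's middle. The grip is a black flat-sided bar 72 mm long (this point's x axis), 14 mm thick (its y), from 84 to 110 mm above the work surface, on a thin stem and a low boss on the carriage (top at 72 mm). At knob joint 0 the bar points 0.785 rad anticlockwise from above of the rail's x axis.
- knob (a joint): Clamp knob angle in rad, growing as the knob is turned clockwise seen from above. 0 is loose, against one stop; the clamp begins to bite at about 1.6; 2.5 is fully tight, against the other stop. It starts loose, between 0 and 0.4. It turns with a friction of about 0.15 N m, somewhat more when it bites, and stays where it is left.
- lamp: Fixed lamp housing beyond the rail, a cream box 100 mm deep (x) x 90 mm wide (y) x 110 mm high with a maroon cover; a round dark snout, 24 mm in diameter, points from it towards the rail. Only this housing has a snout; its cover is flat with a white line along its middle. Origin: centre of the underside; axes parallel to the rail's; it may stand towards either end of the rail.
- snout_tip (a point): Centre of the snout's front face, 98 mm above the work surface, 80 mm towards the rail (-x) from the middle of the lamp housing. The cell block is right when it is level with this point along the rail's y axis; the gap between snout and block is then about 30 mm.
- supply: Power supply: a fixed housing of the lamp's size and colours, without a snout, with dark cooling fins on its top (124 mm high over the fins). Not part of the work. Origin: centre of the underside.
- reagent: Amber bottle, 68 mm in diameter and 150 mm high, loose on the bench to the left; leave alone. Origin: centre of the underside.
- tray: White open tray, 110 x 160 x 45 mm, loose on the bench to the right; leave alone. Origin: centre of the underside.
- beaker: White beaker, 80 mm in diameter and 100 mm high, loose on the bench to the right, farther off; leave alone. Origin: centre of the underside.
Not all that is in view belongs to the job. Leave any pink or purple look-alike of the lamp alone.

How it is judged:
On the way:
1. with the clamp still loose (knob below 1.4 rad), the cell block stands in front of the snout, within 6 mm along the rail (y of block_top in the frame of snout_tip between -0.006 and 0.006 m and value of joint knob below 1.4 rad), for 0.2 s.
At the end, for the whole second after the job is handed in: The cell block's middle is within 6 mm, along the rail, of the snout's middle; the knob is tight (joint above 2.2 rad) and the carriage is at rest (y of block_top in the frame of snout_tip between -0.006 and 0.006 m and value of joint knob above 2.2 rad and velocity of joint carriage between -0.005 and 0.005 m/s); the robot touches nothing.
It fails at once if the bottle is pushed more than 30 mm or tipped (distance of reagent from where it was at the start of the episode above 0.03 m or angle between reagent's own z axis and vertical above 0.5 rad).
It fails at once if the tray is pushed more than 30 mm or tipped (distance of tray from where it was at the start of the episode above 0.03 m or angle between tray's own z axis and vertical above 0.5 rad).
It fails at once if the beaker is pushed more than 30 mm or tipped (distance of beaker from where it was at the start of the episode above 0.03 m or angle between beaker's own z axis and vertical above 0.5 rad).
It also fails if it takes over 58 s, if anything falls off the work surface, if the arm or the gripper's body presses on something with over 40 N, if the wrist force passes 120 N, or if a joint passes its speed limit or range.

## Robot

A 7-joint arm with a two-finger parallel gripper is mounted at the origin on the work surface. World frame = base frame: x ahead of the robot, y to its left, z up, the work surface at z = 0. Lengths are in m, angles in rad, forces in N, time in s.
With the tool pointing down it reaches from about 0.4 to 0.85 m from the base axis. Payload 10.4 kg.
Tool frame: the origin (TCP) lies at the very end of the fingers, on their centre line; the grasp point (between the pads) lies 19 mm behind it; z points along the fingers, y is the line along which they close (so a half turn about z gives the same grasp; the last joint's range is limited). The gripper opens to 87 mm and grips with 3 to 60 N. Pads are 19 mm wide; open, the fingers measure 117 mm over their backs; the gripper's body (75 mm by 190 mm) begins 51 mm behind the grasp point.
Start: joints at [-1.24, 0.332, -0.065, 1.46, 0.022, 1.35, -0.088], TCP at [0.217, 0.586, 0.223] pointing down, gripper open.
Joint ranges: [-2.6, 2.6], [-0.5, 2.12], [-1.47, 1.34], [0.16, 2.42], [-1.27, 4.41], [0.06, 2.06], [-2.6, 2.6]. Speed limits (rad/s): [2.22, 2.22, 2.79, 2.79, 3.14, 3.14, 3.14].

## Interface

Orientations are given as a unit quaternion [x, y, z, w].
In Python, from bench import status, camera, order gives the robot as it stands.
- The arm moves only by the tool jog_arm, never from a script. Its argument "plan" is a list of rows, each a list of 7 numbers: the turn, a rotation vector about the tool's x, y, z in rad, then the shift along the tool's x, y, z in mm, then the opening, from -1 (shut) to 1 (fully open). A call has 1 to 12 rows; each row is the pose to reach, as a shift and turn from the pose commanded when the call began, along the tool's axes at that moment; what a row does not reach only later rows make up. A row lasts 1/10 s, in which the tool goes at most 50 mm and 8.59 degrees, less where a joint would pass 70% of its speed; a pose out of reach is approached as far as the arm can. A call with a gripper value outside its range is refused whole. The fingers move at their own pace and stop on an object; "squeeze" is the grip in N (left out, the last holds). Time passes only in rows, so rows that repeat a pose let the fingers close. It gives the time, the measured TCP pose, the force, the opening and the grip force at its end, in the units of the state.
- status.read_state(): the state, without advancing time (a new reading comes with each control period).
- camera(name): name is "side" or "top"; returns a dict with "image" (400x640x3 uint8, red, green, blue), "z_map" (400x640 float32, m along the optical axis (not along the pixel's ray), 0 where there is no reading), "fx", "fy", "cx", "cy" (pixels), "world_from_camera" (4x4, takes a point from camera to world coordinates). Camera axes: x right, y down, z forward; pixel columns grow to the right and rows downward; lengths in m; the calibration is good to about 2 mm. A picture is of the moment at which its call begins.
- order.close_job(): hands the job in; it is judged then, once.
The state is a dict: "time": time; "joint_positions": joint angles; "joint_vel": joint speeds; "joint_torque": joint torques, N m; "ee_pos": TCP position; "eef_rot": TCP orientation; "ft_force": force on the tool from outside, world axes, zero at the start; "torque": the same for the moment, N m; "width": finger opening in m; "grip_force": force on a finger pad.
Only numpy, scipy, OpenCV 4.12 (cv2) and the standard library are available. Lean on these libraries where they do the work, as an engineer would, in place of code of your own. Each camera call takes 0.05 s, during which the arm holds its last target. There are 200 camera calls.

## Working session

There is one attempt and no reset: what is moved stays moved. The work goes in short steps, Python scripts to look and compute and a tool call to move; the robot and the scene stay as the last step left them, time stands still between calls to the robot, and variables do not carry over. Pictures are saved under pics/ and viewed, at most 10 in all, crops included, and the job is handed in when it is done.

Besides the shell and the picture viewer there is one more tool, called after "Emit:" in YAML: its name, and indented under it one key for each argument. jog_arm: Moves the arm, as the interface text tells. Its arguments: {"type":"object","properties":{"plan":{"type":"array"},"squeeze":{"type":"number"}},"required":["plan"]}

```bash
mkdir -p pics
cat > h.py <<'E'
import numpy as np, cv2
from bench import status, camera, order
def snap(n,f=None):
    c=camera(n)
    if f: cv2.imwrite('pics/'+f,cv2.cvtColor(c['image'],cv2.COLOR_RGB2BGR))
    return c
def pts(c):
    z=c['z_map']; v,u=np.indices(z.shape)
    p=np.stack([(u-c['cx'])/c['fx']*z,(v-c['cy'])/c['fy']*z,z,np.ones_like(z)],-1)
    return (p@np.array(c['world_from_camera']).T)[...,:3]
def ray(c,u,v,h):
    T=np.array(c['world_from_camera']); d=T[:3,:3]@np.array([(u-c['cx'])/c['fx'],(v-c['cy'])/c['fy'],1])
    o=T[:3,3]; return o+d*(h-o[2])/d[2]
E
python3 - <<'E'
from h import *
for n in('top','side'):
    c=snap(n,n+'0.png'); np.savez(n+'0.npz',**c)
s=status.read_state();print(s)
E
```

```text
{'time': 0.1, 'joint_positions': array([-1.23955772,  0.33279641, -0.06472196,  1.46085212,  0.02159798,
        1.34987609, -0.08847764]), 'joint_vel': array([ 4.75366953e-05, -1.96712901e-03,  1.07711306e-03, -3.87875058e-03,
        5.80067112e-04, -1.42122217e-03,  1.27592831e-03]), 'joint_torque': array([ 1.91026804e-03, -6.24544501e+01,  2.50953063e-02, -3.90719640e+01,
       -6.13325718e-02,  3.64955119e-02,  1.49118709e-04]), 'ee_pos': array([0.216436  , 0.5859688 , 0.22184369]), 'eef_rot': array([ 1.75967364e-01,  9.84395807e-01, -6.12240894e-04, -8.61610047e-05]), 'ft_force': array([-0.01815113, -0.1959441 ,  0.65958907]), 'torque': array([-0.02223304,  0.04146304,  0.05364061]), 'grip_force': 0.0, 'width': 0.08684272006248726}
```

View pics/top0.png

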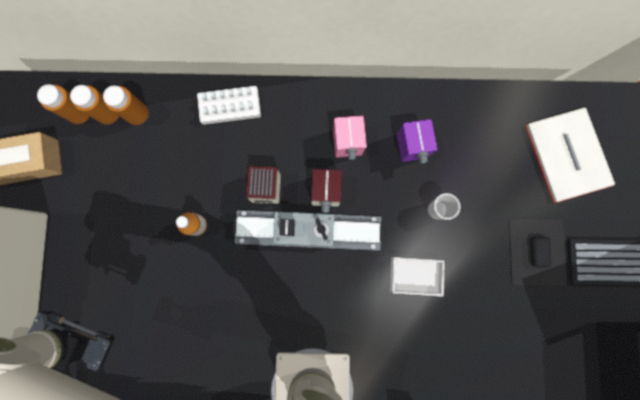

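View pics/side0.png

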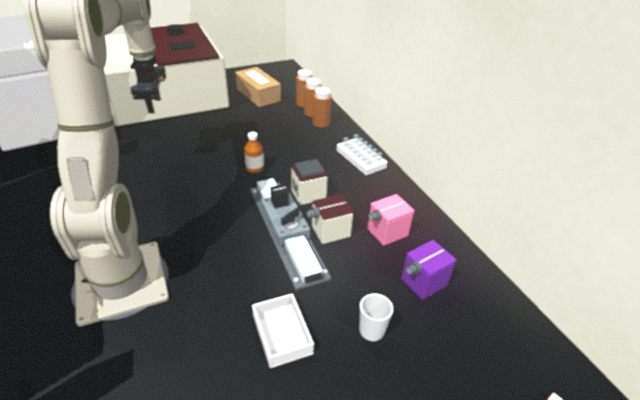

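The top view gives four candidates. The finned maroon box at (263,184) is the supply. The flat maroon box with a white line and snout at (327,187) is the lamp. Pink (350,135) and purple (417,140) are look-alikes. I choose (327,187). The block is at (287,227), the knob at (322,229), and the bottle at (190,223). Next is a close crop and a depth measurement.

```bash
cat > m.py <<'E'
from h import *
c=dict(np.load('top0.npz')); im=c['image']
cv2.imwrite('pics/crop0.png',cv2.resize(cv2.cvtColor(im[155:260,225:395],cv2.COLOR_RGB2BGR),None,fx=4.5,fy=4.5,interpolation=cv2.INTER_CUBIC))
P=pts(c); 
print('fx',c['fx'],'cam',c['world_from_camera'][:3,3])
def rect(m,name):
    m=m.astype(np.uint8); n,l,st,ce=cv2.connectedComponentsWithStats(m)
    for i in range(1,n):
        if st[i,4]<25: continue
        q=P[l==i]; r=cv2.minAreaRect(q[:,:2].astype(np.float32)*1000)
        print(name,ce[i].round(1),st[i,4],'mean',q.mean(0).round(4),'rect',np.round(r[0],1),np.round(r[1],1),round(r[2],2))
reg=np.zeros(im.shape[:2],bool); reg[150:260,170:470]=1
z=P[...,2]
rect(reg&(z>.118)&(z<.135),'block_top/other')
rect(reg&(z>.104)&(z<.1165),'lamp/knob')
rect(reg&(z>.038)&(z<.046),'rail')
rect(reg&(z>.060)&(z<.069),'carr')
rect(reg&(z>.136)&(z<.16),'bottle')
R,G,B=[im[...,i].astype(int) for i in range(3)]
rect(reg&(R>45)&(R-G>25)&(z>.09)&(z<.13),'maroon')
E
python3 m.py
```

```text
fx 391.8065774626791 cam [ 0.4381628  -0.00379549  1.30406727]
block_top/other [255.  181.2] 45 mean [0.6488 0.1846 0.1229] rect [648.  184.7] [ 4.7 78.1] 88.74
block_top/other [262.8 181. ] 40 mean [0.6499 0.1606 0.123 ] rect [649.1 160.7] [ 4.3 78.1] 88.52
block_top/other [266.8 180.6] 37 mean [0.6512 0.1487 0.1231] rect [648.9 148.8] [ 4.  78.2] 88.21
block_top/other [270.7 181.2] 39 mean [0.6498 0.1365 0.123 ] rect [649.2 136.7] [ 4.2 78.1] 88.62
block_top/other [258.6 186.2] 29 mean [0.6333 0.1728 0.124 ] rect [637.3 173.3] [55.7  4. ] 2.46
block_top/other [188.2 222.2] 30 mean [0.5201 0.3811 0.1228] rect [520.5 381.7] [33.8 15.1] 10.69
block_top/other [286.3 226.9] 240 mean [0.5107 0.0852 0.1251] rect [510.6  86.1] [48.3 42.7] 0.68
lamp/knob [351.5 152.9] 50 mean [ 0.7465 -0.1111  0.1091] rect [ 744.6 -110.9] [22.2 28.5] 0.21
lamp/knob [420.4 153.5] 134 mean [ 0.7485 -0.3265  0.1091] rect [ 742.7 -327.7] [35.8 79.8] 1.05
lamp/knob [261.8 182.6] 659 mean [0.6472 0.1655 0.1094] rect [648.9 167. ] [ 90.2 100.1] 88.11
lamp/knob [326.3 186.7] 983 mean [ 0.6383 -0.0338  0.1093] rect 
[... 432 characters left out ...]
0.5052 -0.1347  0.0413] rect [ 505.3 -136. ] [149.3  59.6] 88.41
carr [304.1 229. ] 1316 mean [0.509  0.0334 0.0649] rect [510.1  35.7] [189.9 100. ] 88.55
bottle [182.  221.6] 96 mean [0.5197 0.3911 0.1482] rect [519.8 392.4] [26.9 30.7] 0.7
maroon [417.7 151.3] 88 mean [ 0.7562 -0.319   0.1058] rect [ 755.7 -331.2] [87.3 14. ] 89.89
maroon [262.1 182.7] 315 mean [0.647  0.1647 0.109 ] rect [649.4 167.5] [89.  98.5] 88.33
maroon [318.4 184.6] 411 mean [ 0.6442 -0.0092  0.1093] rect [644.8  -9.5] [98.2 40.3] 0.44
maroon [334.3 185.2] 411 mean [ 0.6432 -0.0585  0.1091] rect [642.8 -59.1] [99.  40.6] 0.55
maroon [190.3 223.6] 246 mean [0.517  0.3802 0.1052] rect [517.9 385.3] [51.  65.5] 73.02
```

View pics/crop0.png

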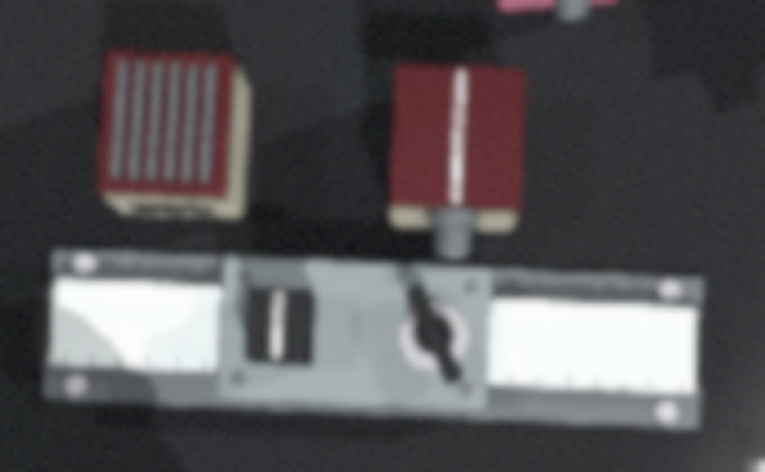

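The crop shows the snout at crop (455,235) on the flat maroon box, so that is the lamp. The finned box has none. In coordinates along the rail, the block is at about 99.8 mm and the snout at about -16.3 mm, so the slide is about -116 mm. Rail yaw is about -0.027 rad, and the knob bar is at 25.5° in world axes (joint about 0.31).

```bash
cat > go.py <<'E'
import sys; from h import *
from scipy.spatial.transform import Rotation as R
# target x y z (mm), closing angle deg -> tool-axis turn and shift
x,y,z,a=map(float,sys.argv[1:5]); s=status.read_state()
r=R.from_quat(s['eef_rot']); a=np.radians(a)
yt=np.array([np.cos(a),np.sin(a),0]); zt=np.array([0,0,-1.]); t=R.from_matrix(np.c_[np.cross(yt,zt),yt,zt])
print('turn',(r.inv()*t).as_rotvec().round(4),'shift',r.inv().apply(np.array([x,y,z])-1000*s['ee_pos']).round(1))
m=r.as_matrix(); print('pos',(1000*s['ee_pos']).round(1),'closing',np.degrees(np.arctan2(m[1,1],m[0,1])).round(1),'q',s['joint_positions'].round(2),'w',s['width'],'F',s['ft_force'].round(1),'t',s['time'])
E
python3 go.py 510.5 85.7 210 88.45
```

```text
turn [-1.200e-03 -2.000e-04 -3.267e-01] shift [-449.2 -367.4   12.3]
pos [216.4 586.  221.8] closing 69.7 q [-1.24  0.33 -0.06  1.46  0.02  1.35 -0.09] w 0.08684272006248726 F [-0.  -0.2  0.7] t 0.1
```

Emit:
jog_arm:
  plan:
    - [-0.001, 0, -0.327, -449, -367, 12, 1]
    - [-0.001, 0, -0.327, -449, -367, 12, 1]
    - [-0.001, 0, -0.327, -449, -367, 12, 1]
    - [-0.001, 0, -0.327, -449, -367, 12, 1]
    - [-0.001, 0, -0.327, -449, -367, 12, 1]
    - [-0.001, 0, -0.327, -449, -367, 12, 1]
    - [-0.001, 0, -0.327, -449, -367, 12, 1]
    - [-0.001, 0, -0.327, -449, -367, 12, 1]
    - [-0.001, 0, -0.327, -449, -367, 12, 1]
    - [-0.001, 0, -0.327, -449, -367, 12, 1]
    - [-0.001, 0, -0.327, -449, -367, 12, 1]
    - [-0.001, 0, -0.327, -449, -367, 12, 1]

```text
time: 1.3
ee_pos: [0.5117, 0.0823, 0.2104]
eef_rot: [0.015, 1.0, 0.0, 0.0]
ft_force: [-0.3, -0.0, 0.1]
width: 0.0871
grip_force: 0.0
```

```bash
python3 go.py 510.5 85.7 95 88.45
```

```text
turn [ 0.0001  0.0005 -0.0035] shift [  1.3   3.3 115.4]
pos [511.7  82.3 210.4] closing 88.3 q [-0.58  0.1   0.35  1.78 -0.03  1.27  1.32] w 0.08708341496580008 F [-0.3 -0.   0.1] t 1.3
```

Emit:
jog_arm:
  plan:
    - [0, 0, 0, 1, 3, 50, 1]
    - [0, 0, 0, 1, 3, 80, 1]
    - [0, 0, 0, 1, 3, 100, 1]
    - [0, 0, 0, 1, 3, 115, 1]
    - [0, 0, 0, 1, 3, 115, 1]
    - [0, 0, 0, 1, 3, 115, 1]

```text
time: 1.9
ee_pos: [0.5096, 0.0896, 0.0958]
eef_rot: [0.013, 1.0, 0.0, -0.0]
ft_force: [0.0, 0.7, 0.6]
width: 0.0872
grip_force: 0.0
```

```bash
python3 go.py 510.5 85.7 95 88.45
```

```text
turn [ 0.0008 -0.0002  0.0003] shift [-1.  -3.9  0.8]
pos [509.6  89.6  95.8] closing 88.5 q [-0.57  0.21  0.34  1.91 -0.08  1.03  1.35] w 0.08720161015818519 F [0.  0.7 0.6] t 1.9
```

Emit:
jog_arm:
  plan:
    - [0, 0, 0, -1, -4, 1, 1]
    - [0, 0, 0, -1, -4, 1, 0]
    - [0, 0, 0, -1, -4, 1, -1]
    - [0, 0, 0, -1, -4, 1, -1]
    - [0, 0, 0, -1, -4, 1, -1]
    - [0, 0, 0, -1, -4, 1, -1]
    - [0, 0, 0, -1, -4, 1, -1]
    - [0, 0, 0, -1, -4, 1, -1]
  squeeze: 30

```text
time: 2.7
ee_pos: [0.5106, 0.0856, 0.0945]
eef_rot: [0.013, 1.0, 0.001, 0.0]
ft_force: [-0.5, 0.6, 0.6]
width: 0.0438
grip_force: 30.0
```

```bash
python3 go.py 507.3 -30.3 95.5 88.45
```

```text
turn [0.001  0.0002 0.0002] shift [   0.2 -115.9   -1.1]
pos [510.6  85.6  94.5] closing 88.5 q [-0.56  0.21  0.34  1.91 -0.08  1.03  1.36] w 0.04378451801786783 F [-0.5  0.6  0.6] t 2.7
```

Emit:
jog_arm:
  plan:
    - [0, 0, 0, 0, -8, 0, -1]
    - [0, 0, 0, 0, -20, 0, -1]
    - [0, 0, 0, 0, -32, 0, -1]
    - [0, 0, 0, 0, -44, 0, -1]
    - [0, 0, 0, 0, -56, 0, -1]
    - [0, 0, 0, 0, -68, 0, -1]
    - [0, 0, 0, 0, -80, 0, -1]
    - [0, 0, 0, 0, -92, 0, -1]
    - [0, 0, 0, 0, -104, 0, -1]
    - [0, 0, 0, 0, -112, 0, -1]
    - [0, 0, 0, 0, -116, 0, -1]
    - [0, 0, 0, 0, -116, 0, -1]

```text
time: 3.9
ee_pos: [0.5072, -0.0315, 0.0945]
eef_rot: [0.014, 1.0, 0.0, -0.0]
ft_force: [-3.2, -2.7, 5.3]
width: 0.0436
grip_force: 30.0
```

Emit:
jog_arm:
  plan:
    - [0, 0, 0, 0, 0, 0, -1]
    - [0, 0, 0, 0, 0, 0, -1]
    - [0, 0, 0, 0, 0, 0, -1]

```text
time: 4.2
ee_pos: [0.5072, -0.0315, 0.0945]
eef_rot: [0.014, 1.0, -0.0, -0.0]
ft_force: [-4.2, -2.5, 6.7]
width: 0.044
grip_force: 30.0
```

```bash
python3 go.py 507.3 -30.3 95.5 88.45
```

```text
turn [-0.0003 -0.0002 -0.0006] shift [-0.   1.2 -1. ]
pos [507.2 -31.5  94.5] closing 88.4 q [-0.41  0.2   0.42  1.94 -0.09  1.03  1.6 ] w 0.043953239409147214 F [-4.2 -2.5  6.7] t 4.2
```

Emit:
jog_arm:
  plan:
    - [0, 0, 0, 0, 0, 0, 0]
    - [0, 0, 0, 0, 0, 0, 1]
    - [0, 0, 0, 0, 0, 0, 1]
    - [0, 0, 0, 0, 0, 0, 1]
    - [0, 0, 0, 0, 0, -30, 1]
    - [0, 0, 0, 0, 0, -80, 1]
    - [0, 0, 0, 0, 0, -120, 1]
    - [0, 0, 0, 60, 50, -120, 1]
    - [0, 0, 0, 60, 100, -120, 1]
    - [0, 0, 0, 60, 150, -120, 1]
    - [0, 0, 0, 60, 200, -120, 1]
    - [0, 0, 0, 60, 250, -120, 1]

```text
time: 5.4
ee_pos: [0.4533, 0.2026, 0.215]
eef_rot: [0.013, 1.0, 0.001, 0.0]
ft_force: [1.7, 0.3, 0.2]
width: 0.0867
grip_force: 0.0
```

```bash
sed -i "s/^c=dict.*/c=snap('top','top1.png'); im=c['image']/;s/crop0/crop1/" m.py; python3 m.py | grep -E "block_top|knob|carr|maroon"; python3 go.py 507 -136 150 115
```

```text
block_top/other [251.  181.5] 44 mean [0.6477 0.1966 0.1231] rect [649.9 197. ] [ 4.6 80.5] 88.51
block_top/other [255. 181.] 44 mean [0.6496 0.1847 0.1225] rect [648.4 185. ] [ 4.5 77.3] 88.61
block_top/other [258.9 181.1] 40 mean [0.6495 0.1727 0.1225] rect [648.7 172.8] [ 4.9 78.5] 87.71
block_top/other [262.8 181.5] 40 mean [0.6484 0.1607 0.123 ] rect [648.8 161. ] [ 4.8 78.2] 88.65
block_top/other [266.8 181.2] 40 mean [0.6494 0.1486 0.1228] rect [649.  148.6] [ 4.2 78.1] 88.43
block_top/other [270.7 181. ] 38 mean [0.6503 0.1366 0.1231] rect [648.8 136.8] [ 4.4 77.9] 88.86
block_top/other [325.  228.5] 242 mean [ 0.508  -0.0313  0.1251] rect [508.  -31.3] [51.1 42.2] 0.89
lamp/knob [351.8 153.1] 54 mean [ 0.7458 -0.1118  0.1087] rect [ 744.  -110.6] [28.2 22.6] 87.68
lamp/knob [420.3 153.6] 129 mean [ 0.7481 -0.3264  0.1091] rect [ 742.6 -327.2] [36.  77.9] 0.4
lamp/knob [261.8 182.8] 656 mean [0.6468 0.1654 0.1094] rect [648.7 166.8] [ 90.6 100.6] 88.18
lamp/knob [326.3 186.7] 985 mean [ 0.638  -0.0337  0.1093] rect [628.  -33.4] [ 89.8 130.8] 88.43
lamp/knob [188.4 216.8] 38 
[... 292 characters left out ...]
-0.081   0.0648] rect [506.9 -81.4] [189.8  99.9] 88.39
maroon [417.6 151.3] 87 mean [ 0.7563 -0.3187  0.1056] rect [ 756.1 -331.5] [13.3 88.2] 0.47
maroon [264. 181.] 268 mean [0.6527 0.159  0.109 ] rect [649.5 167.1] [88.5 98.7] 89.01
maroon [318.3 184.7] 413 mean [ 0.6441 -0.0091  0.109 ] rect [644.5  -9.2] [41.1 99.2] 87.08
maroon [334.3 185.4] 413 mean [ 0.6425 -0.0586  0.1092] rect [642.5 -59.1] [98.1 40.4] 0.46
maroon [190.1 216.4] 82 mean [0.539  0.3817 0.1058] rect [541.8 385.2] [41.4 23.4] 50.0
turn [ 0.0045  0.0013 -0.4539] shift [ -61.4 -347.    62.9]
pos [451.7 211.7 214.5] closing 89.0 q [-0.69  0.05  0.17  1.81 -0.01  1.28  1.04] w 0.08661599657931823 F [-6.   7.6  0.4] t 5.45
```

View pics/crop1.png

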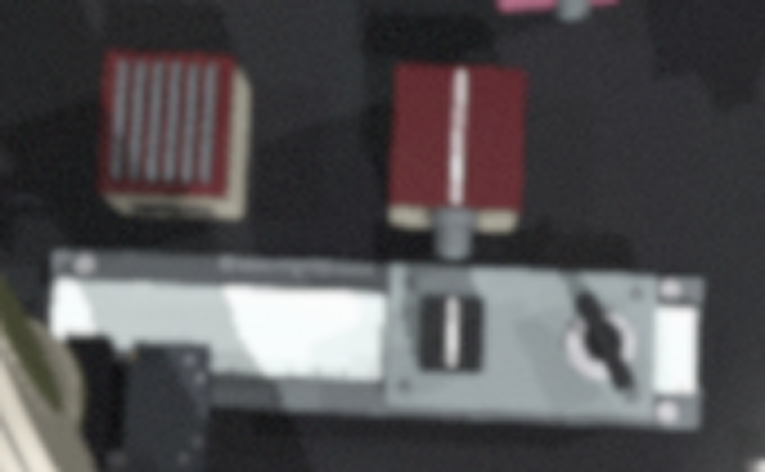

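The crop shows the block's white line at crop x≈453 under the snout at crop x≈454. Depth gives an offset of about -1.1 mm. The knob is at (505.4, -136.5) mm with the bar at 25.2°, still loose.

Emit:
jog_arm:
  plan:
    - [0.004, 0.001, -0.455, -60, -347, 0, 1]
    - [0.004, 0.001, -0.455, -60, -347, 0, 1]
    - [0.004, 0.001, -0.455, -60, -347, 0, 1]
    - [0.004, 0.001, -0.455, -60, -347, 0, 1]
    - [0.004, 0.001, -0.455, -60, -347, 0, 1]
    - [0.004, 0.001, -0.455, -60, -347, 0, 1]
    - [0.004, 0.001, -0.455, -60, -347, 0, 1]
    - [0.004, 0.001, -0.455, -60, -347, 0, 1]
    - [0.004, 0.001, -0.455, -60, -347, 0, 1]
    - [0.004, 0.001, -0.455, -60, -347, 0, 1]
    - [0.004, 0.001, -0.455, -60, -347, 0, 1]

```text
time: 6.55
ee_pos: [0.5046, -0.1464, 0.2141]
eef_rot: [-0.214, 0.977, -0.001, -0.0]
ft_force: [0.1, 0.0, -0.1]
width: 0.0868
grip_force: 0.0
```

```bash
python3 go.py 505.4 -136.5 81 115.2
```

```text
turn [-0.0022 -0.0012 -0.0094] shift [ -5.    9.  133.1]
pos [ 504.6 -146.4  214.1] closing 114.7 q [-0.3   0.11  0.53  1.76 -0.06  1.28  2.25] w 0.08683780375024251 F [ 0.1  0.  -0.1] t 6.55
```

Emit:
jog_arm:
  plan:
    - [-0.002, -0.001, -0.009, -5, 9, 0, 1]
    - [-0.002, -0.001, -0.009, -5, 9, 40, 1]
    - [-0.002, -0.001, -0.009, -5, 9, 80, 1]
    - [-0.002, -0.001, -0.009, -5, 9, 80, 1]
    - [-0.002, -0.001, -0.009, -5, 9, 80, 1]

```text
time: 7.05
ee_pos: [0.5054, -0.137, 0.135]
eef_rot: [-0.218, 0.976, -0.0, -0.0]
ft_force: [0.6, -0.2, 0.9]
width: 0.0871
grip_force: 0.0
```

```bash
python3 go.py 505.4 -136.5 81 115.2
```

```text
turn [-0.0003 -0.0009 -0.0012] shift [-0.3  0.5 54. ]
pos [ 505.4 -137.   135. ] closing 115.1 q [-0.29  0.19  0.52  1.86 -0.1   1.12  2.28] w 0.08714642135068318 F [ 0.6 -0.2  0.9] t 7.05
```

Emit:
jog_arm:
  plan:
    - [0, 0, 0, 0, 0, 25, 1]
    - [0, 0, 0, 0, 0, 45, 1]
    - [0, 0, 0, 0, 0, 54, 1]
    - [0, 0, 0, 0, 0, 54, 1]
    - [0, 0, 0, 0, 0, 54, 0]
    - [0, 0, 0, 0, 0, 54, -1]
    - [0, 0, 0, 0, 0, 54, -1]
    - [0, 0, 0, 0, 0, 54, -1]
    - [0, 0, 0, 0, 0, 54, -1]
    - [0, 0, 0, 0, 0, 54, -1]
    - [0, 0, 0, 0, 0, 54, -1]
    - [0, 0, 0, 0, 0, 54, -1]
  squeeze: 40

```text
time: 8.25
ee_pos: [0.5052, -0.138, 0.0802]
eef_rot: [-0.217, 0.976, -0.0, -0.0]
ft_force: [-0.7, -0.3, 1.0]
width: 0.0314
grip_force: 0.0
```

```bash
python3 go.py 505.4 -136.5 81 55
```

```text
turn [-8.0000e-04  1.0000e-04  1.0481e+00] shift [-0.8  1.3 -0.8]
pos [ 505.2 -138.    80.2] closing 115.0 q [-0.27  0.26  0.51  1.92 -0.15  1.    2.31] w 0.03136450399418456 F [-0.7 -0.3  1. ] t 8.25
```

Still closing; nudge back about 1 mm and let it close.

Emit:
jog_arm:
  plan:
    - [0, 0, 0, -0.8, 1.3, 0, -1]
    - [0, 0, 0, -0.8, 1.3, 0, -1]
    - [0, 0, 0, -0.8, 1.3, 0, -1]
    - [0, 0, 0, -0.8, 1.3, 0, -1]
    - [0, 0, 0, -0.8, 1.3, 0, -1]

```text
time: 8.75
ee_pos: [0.5053, -0.1362, 0.0802]
eef_rot: [-0.217, 0.976, -0.0, -0.0]
ft_force: [-2.0, 1.5, 1.8]
width: 0.0201
grip_force: 40.0
```

```bash
python3 go.py 505.4 -136.5 80 55
```

```text
turn [-4.0000e-04 -3.0000e-04  1.0483e+00] shift [-0.  -0.3  0.2]
pos [ 505.3 -136.2   80.2] closing 115.1 q [-0.27  0.26  0.51  1.92 -0.15  1.    2.31] w 0.020127227097740244 F [-2.   1.5  1.8] t 8.75
```

Emit:
jog_arm:
  plan:
    - [0, 0, 0, 0, 0, 0, -1]
    - [0, 0, 0, 0, 0, 0, -1]
    - [0, 0, 0, 0, 0, 0, -1]

```text
time: 9.05
ee_pos: [0.5052, -0.1362, 0.0802]
eef_rot: [-0.217, 0.976, -0.0, -0.0]
ft_force: [-2.9, 2.2, 2.9]
width: 0.0203
grip_force: 40.0
```

Run:
```python
from h import *
c=snap('side','side1.png'); cv2.imwrite('pics/crop2.png',cv2.resize(cv2.cvtColor(c['image'][120:300,200:400],cv2.COLOR_RGB2BGR),None,fx=3,fy=3,interpolation=cv2.INTER_CUBIC))
print(status.read_state()['width'])
```

```text
0.02008487388606389
```

View pics/crop2.png

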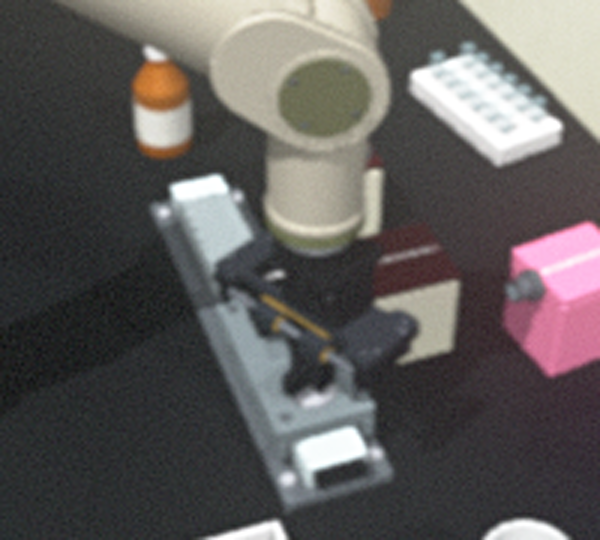

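Run:
```python
from h import *
c=dict(np.load('top0.npz')); P=pts(c)
print((P[218:242,310:334,2]*1000).round().astype(int))
```

```text
[[  63   68   64   64   65   64  109  106  112   62   63   63   62   65
    63   68   66   63   68   69   67   66   66   64]
 [  62   66   64   65   64  111 1304  113  111  104   64   63   65   67
    67   67   65   61   67   69   71   71   64   66]
 [  63   61   64   65   65  106  110  109  109  109   63   66   66   67
    65   61   62   64   64   64   62   63   67   68]
 [  67   66   64   62   67  100  104  109  113 1304  107   66   66   64
    63   60   63   65   64   65   64   66   62   61]
 [  64   61   64   63   61   58  109  110  113  109  105   65   71   62
    64   67   66 1304   66   65   64   66   68   64]
 [  64   64   64   67   65   66  107  104  110  109  107   72   73   74
    73   70   65   65   66   63   65   65   67   60]
 [  67   64   69   65   62   66   77  109  108  105  108  112   68   68
    72   70   65   63   65   68   62   61   66   65]
 [  66   64   63   61   67   71   69  101  111  107  111  109   96   94
    73   70   70   70   63   64   67   64   69   67]
 [  64   68   65   65   68   72   67   69  110  110  111  107  106   97
    92   75   71   73   67  
[... 1200 characters left out ...]
4   71   71  105  112
   112  114  105   65   67   67   65   64   66   62]
 [  68   67   61   62   65   65   65   62   68   67   66   61   68  111
   108  106  111  109   64   66   64   66   69   69]
 [  65   63   66   67   68   60   65   62   70   69   60   64   63  105
   108  107  108  110   68   63   67   64   61   62]
 [  67   66   67   64   66   61   70   64   61   62   60   69   67   87
   111  107  105   65   65   66   69 1304   63   60]
 [  62   64   67   66   66   64   63   66   67   65   68   67   67   63
    89   67   67   67   64   66   67   64   65    8]
 [  65   67   65   67   66   62   67   67   65   66   64   67   62   63
    65   65   65   70   64   69   63   64   63   10]]
```

The depth shows a round hub about 26 mm wide, topped at about 94 mm, under the bar. The fingers hold that instead of the bar's flats. I'll release, rise 17 mm and grip the bar only.

Emit:
jog_arm:
  plan:
    - [0, 0, 0, 0, 0, 0, -0.3]
    - [0, 0, 0, 0, 0, 0, -0.3]
    - [0, 0, 0, 0, 0, 0, -0.3]
    - [0, 0, 0, 0, 0, -17, -0.3]
    - [0, 0, 0, 0, 0, -17, -0.3]
    - [0, 0, 0, 0, 0, -17, -1]
    - [0, 0, 0, 0, 0, -17, -1]
    - [0, 0, 0, 0, 0, -17, -1]
    - [0, 0, 0, 0, 0, -17, -1]
    - [0, 0, 0, 0, 0, -17, -1]
    - [0, 0, 0, 0, 0, -17, -1]
    - [0, 0, 0, 0, 0, -17, -1]

```text
time: 10.3
ee_pos: [0.505, -0.1364, 0.0968]
eef_rot: [-0.217, 0.976, -0.0, -0.001]
ft_force: [1.3, 0.2, -6.2]
width: 0.0136
grip_force: 40.0
```

```bash
python3 go.py 505.4 -136.5 97 55
```

```text
turn [-9.0000e-04 -8.0000e-04  1.0482e+00] shift [-0.3 -0.3 -0.2]
pos [ 505.  -136.4   96.8] closing 115.1 q [-0.28  0.23  0.52  1.9  -0.13  1.04  2.3 ] w 0.013587602205232243 F [ 1.3  0.2 -6.2] t 10.3
```

Width is 13.6 mm, so the fingers are on the bar. Turning clockwise, which is +z of the tool.

Emit:
jog_arm:
  plan:
    - [0, 0, 0.1, 0, 0, 0, -1]
    - [0, 0, 0.2, 0, 0, 0, -1]
    - [0, 0, 0.3, 0, 0, 0, -1]
    - [0, 0, 0.4, 0, 0, 0, -1]
    - [0, 0, 0.5, 0, 0, 0, -1]
    - [0, 0, 0.6, 0, 0, 0, -1]
    - [0, 0, 0.7, 0, 0, 0, -1]
    - [0, 0, 0.8, 0, 0, 0, -1]
    - [0, 0, 0.9, 0, 0, 0, -1]
    - [0, 0, 1.0, 0, 0, 0, -1]
    - [0, 0, 1.0, 0, 0, 0, -1]
  squeeze: 50

```text
time: 11.4
ee_pos: [0.505, -0.1369, 0.0968]
eef_rot: [0.279, 0.96, -0.001, -0.0]
ft_force: [0.6, -2.4, -8.1]
width: 0.0135
grip_force: 50.0
```

```bash
python3 go.py 505.4 -136.5 97 -9.8; python3 -c "
from h import *;print(status.read_state()['torque'])"
```

```text
turn [-0.0013  0.0012  1.1771] shift [-0.1  0.5 -0.2]
pos [ 505.  -136.9   96.8] closing 57.6 q [-0.4   0.25  0.66  1.91 -0.17  1.04  1.34] w 0.013487951146165352 F [ 0.6 -2.4 -8.1] t 11.4
[-0.52245855 -0.1786562  -0.19709366]
```

Emit:
jog_arm:
  plan:
    - [0, 0, 0.1, 0, 0, 0, -1]
    - [0, 0, 0.2, 0, 0, 0, -1]
    - [0, 0, 0.3, 0, 0, 0, -1]
    - [0, 0, 0.4, 0, 0, 0, -1]
    - [0, 0, 0.5, 0, 0, 0, -1]
    - [0, 0, 0.6, 0, 0, 0, -1]
    - [0, 0, 0.7, 0, 0, 0, -1]
    - [0, 0, 0.8, 0, 0, 0, -1]
    - [0, 0, 0.9, 0, 0, 0, -1]
    - [0, 0, 1.0, 0, 0, 0, -1]
    - [0, 0, 1.1, 0, 0, 0, -1]
    - [0, 0, 1.14, 0, 0, 0, -1]

```text
time: 12.6
ee_pos: [0.5045, -0.1371, 0.0969]
eef_rot: [0.752, 0.659, -0.001, 0.0]
ft_force: [-1.5, -2.5, -5.5]
width: 0.0136
grip_force: 50.0
```

```bash
python3 go.py 505.4 -136.5 97 -9.8; python3 -c "
from h import *;print(status.read_state()['torque'])"
```

```text
turn [-0.0014  0.0017  0.0383] shift [ 0.7  0.8 -0.1]
pos [ 504.5 -137.1   96.9] closing -7.6 q [-0.56  0.29  0.85  1.91 -0.25  1.05  0.26] w 0.013612056386401958 F [-1.5 -2.5 -5.5] t 12.6
[-0.77336432  0.52060408  0.23709188]
```

Emit:
jog_arm:
  plan:
    - [0, 0, 0.05, 0, 0, 0, -1]
    - [0, 0, 0.05, 0, 0, 0, -1]
    - [0, 0, 0.05, 0, 0, 0, -1]

```text
time: 12.9
ee_pos: [0.5045, -0.1371, 0.0969]
eef_rot: [0.768, 0.641, -0.001, 0.0]
ft_force: [-4.3, -3.6, -6.2]
width: 0.0133
grip_force: 50.0
```

Emit:
jog_arm:
  plan:
    - [0, 0, 0, 0, 0, 0, 0]
    - [0, 0, 0, 0, 0, 0, 0.5]
    - [0, 0, 0, 0, 0, 0, 0.5]
    - [0, 0, 0, 0, 0, 0, 0.5]
    - [0, 0, 0, 0, 0, 0, 0.5]
    - [0, 0, 0, 0, 0, -40, 0.5]
    - [0, 0, 0, 0, 0, -80, 0.5]
    - [0, 0, 0, 0, 0, -120, 0.5]
    - [0, 0, 0, 0, 0, -120, 0.5]

```text
time: 13.8
ee_pos: [0.5079, -0.1371, 0.2221]
eef_rot: [0.768, 0.64, 0.003, 0.003]
ft_force: [0.8, -0.7, -0.5]
width: 0.0645
grip_force: 0.0
```

```bash
python3 go.py 450 210 220 0
```

```text
turn [ 0.0078 -0.0004 -0.1821] shift [ 330.9 -119.8    1.5]
pos [ 507.9 -137.1  222.1] closing -10.4 q [-0.65  0.12  0.91  1.77 -0.1   1.29  0.1 ] w 0.06453833148042422 F [ 0.8 -0.7 -0.5] t 13.8
```

Emit:
jog_arm:
  plan:
    - [0, 0, 0, 331, -120, 0, 0.5]
    - [0, 0, 0, 331, -120, 0, 0.5]
    - [0, 0, 0, 331, -120, 0, 0.5]
    - [0, 0, 0, 331, -120, 0, 0.5]
    - [0, 0, 0, 331, -120, 0, 0.5]
    - [0, 0, 0, 331, -120, 0, 0.5]
    - [0, 0, 0, 331, -120, 0, 0.5]
    - [0, 0, 0, 331, -120, 0, 0.5]
    - [0, 0, 0, 331, -120, 0, 0.5]
    - [0, 0, 0, 331, -120, 0, 0.5]
    - [0, 0, 0, 331, -120, 0, 0.5]

```text
time: 14.9
ee_pos: [0.4478, 0.2093, 0.2169]
eef_rot: [0.769, 0.639, -0.0, 0.0]
ft_force: [0.7, 0.0, -0.3]
width: 0.0649
grip_force: 0.0
```

```bash
sed -i "s/top1/top2/;s/crop1/crop3/" m.py; python3 m.py | grep -E "block_top|knob|carr|maroon"
```

```text
block_top/other [251.1 180.6] 45 mean [0.6506 0.1968 0.1222] rect [650.  196.9] [ 4.5 81.1] 88.86
block_top/other [255.  181.3] 44 mean [0.6486 0.1847 0.1223] rect [648.3 184.7] [ 4.7 77.5] 88.87
block_top/other [262.9 180.7] 42 mean [0.6507 0.1604 0.1231] rect [648.7 160.9] [ 4.7 77.8] 88.69
block_top/other [266.9 181.2] 43 mean [0.6497 0.1485 0.1223] rect [648.9 148.7] [ 4.6 77.3] 88.1
block_top/other [270.7 181.2] 37 mean [0.6496 0.1366 0.1232] rect [649.3 136.8] [ 4.3 78.8] 88.57
block_top/other [325.1 228.5] 243 mean [ 0.5079 -0.0315  0.1249] rect [508.3 -31.4] [51.3 42.3] 0.7
lamp/knob [351.7 153. ] 54 mean [ 0.7461 -0.1117  0.1091] rect [ 744.6 -110.9] [28.1 23.4] 88.41
lamp/knob [420.3 153.3] 125 mean [ 0.7488 -0.3261  0.1098] rect [ 742.3 -328.3] [36.1 80.2] 0.68
lamp/knob [261.7 182.8] 661 mean [0.6468 0.1658 0.1093] rect [649.  166.9] [ 90.  100.5] 88.14
lamp/knob [326.2 186.6] 987 mean [ 0.6384 -0.0335  0.1094] rect [628.1 -33.1] [ 89.7 130.5] 88.07
lamp/knob [189.2 217.2] 40 mean [0.5363 0.3833 0.1095] rect [537.3 385.9] [39.4 14.2] 63.26
lamp/knob [359.1 230.3] 102 mean [ 0.5052 -0.1357  0.1085] rect [ 505.2 -135.9] [70.4 13.8] 79.6
carr [450.3 204.5] 30 mean [ 0.5952 -0.4319  0.0646] rect [ 593.1 -429.3] [64.3 26.7] 19.84
carr [340.2 230.5] 1304 mean [ 0.5062 -0.081   0.0649] rect [507.  -81.4] [189.6  99.9] 88.46
maroon [417.6 151.3] 88 mean [ 0.7561 -0.3186  0.1062] rect [ 755.5 -330. ] [89.  14.8] 89.27
maroon [264.5 181.5] 266 mean [0.6509 0.1573 0.1092] rect [649.6 167.5] [88.4 99.1] 88.42
maroon [318.4 184.6] 412 mean [ 0.6443 -0.0092  0.1093] rect [645.   -9.5] [98.5 40.3] 0.73
maroon [334.3 185.2] 407 mean [ 0.6431 -0.0585  0.1094] rect [642.7 -59.1] [98.4 40.5] 0.58
maroon [190.3 216.6] 86 mean [0.5385 0.3814 0.1052] rect [541.1 384.2] [43.  23.1] 48.86
```

View pics/crop3.png

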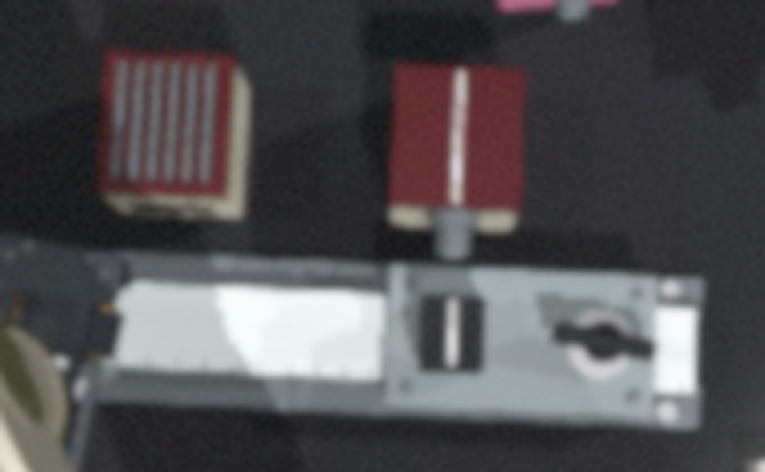

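The picture shows the bar lying across at crop (603,340), at 79.6° (joint about 2.5, at the stop). The block line at crop x≈453 is still under the snout at crop x≈454, and the arm is clear.

```bash
python3 -c "
from bench import order;print(order.close_job())"
```

```text
the job is handed in; nothing more can be done
None
```

The job is handed in (no verdict came back): the cell block is within about 1–2 mm of the snout's middle by the camera, the clamp knob is at its tight stop (about 2.5 rad), and the arm is clear with bottle, tray and beaker untouched.

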